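# Pin the cart drawbar into its hitch clevis

### The arm

A 6-joint arm with a two-finger parallel gripper is mounted at the origin on the work surface. World frame = base frame: x ahead of the robot, y to its left, z up, the work surface at z = 0. Lengths are in m, angles in rad, forces in N, time in s.
With the tool pointing down it reaches from about 0.35 to 0.725 m from the base axis. Payload 6 kg.
Tool frame: the origin (TCP) lies at the very end of the fingers, on their centre line; the grasp point (between the pads) lies 19 mm behind it; z points along the fingers, y is the line along which they close (so a half turn about z gives the same grasp; the last joint's range is limited). The gripper opens to 85 mm and grips with 20 to 120 N. Pads are 22 mm wide; open, the fingers measure 114 mm over their backs; the gripper's body (76 mm by 85 mm) begins 54 mm behind the grasp point. The pads swing forward as they close: fully open they stand 13 mm farther back than shut.
Start: joints at [-0.995, 0.04, 0.085, 0, -1.615, -0.334], TCP at [0.144, -0.583, 0.231] pointing down, gripper open.
Joint ranges: [-2.56, 2.56], [-1.29, 2.01], [-1.08, 1.49], [-3.29, 1.98], [-2.81, -0.18], [-2.99, 2.99]. Speed limits (rad/s): [2.57, 2.57, 3.01, 3.14, 3.14, 3.14].

### API

Orientations are given as a rotation vector (axis times angle).
In Python, from bench import telemetry, viewer, job gives the robot as it stands. The module is installed in compiled form; this text tells all that it offers.
- The arm moves only by the tool carry_out, never from a script. Its argument "moves" is a list of rows, each an object with "claw": the closure, from -1 (fully open) to 1 (shut); "dp": the shift along the world's x, y, z scaled (see below), a list of three; "turn": the turn, a rotation vector about the world's x, y, z scaled (see below), a list of three. A call has 1 to 8 rows; each row shifts and turns the commanded pose from where the row before left it; what a row does not reach is not made up. The controller multiplies each number of a shift by 2 cm and each number of a turn by 0.08 rad. A row lasts 1/10 s, in which the tool goes at most 50 mm and 8.59 degrees, less where a joint would pass 70% of its speed; a pose out of reach is approached as far as the arm can. A call with a number of a shift or a turn outside -1 to 1 is refused whole. A call with a gripper value outside its range is refused whole. The fingers move at their own pace and stop on an object; "grip_force" is the grip in N (left out, the last holds). Time passes only in rows, so rows that do not move let the fingers close. It gives the time, the measured TCP pose, the force, the opening and the grip force at its end, in the units of the state.
- telemetry.get_obs(): the state, without advancing time (a new reading comes with each control period).
- viewer.capture(name): name is "scene" or "side" or "wrist"; returns the picture (384x512x3 uint8, red, green, blue); there is no depth.
- viewer.get_calibration(name): a dict with "fov_y" (degrees; the focal length in pixels is half the picture's height over the tangent of half this angle, whatever the lens; pixels are square), "cx", "cy" (the principal point, pixels), "R" (3x3) and "t" (3): a world point X has camera coordinates R X + t. Camera axes: x right, y down, z forward; pixel columns grow to the right and rows downward; lengths in m; the calibration is good to about 2 mm. The wrist camera is an equidistant fisheye: a pixel r from the principal point sees the ray r / f radians off the axis. A picture is of the moment at which its call begins: read the wrist's pose just before it. get_calibration takes no time and is no camera call; for the wrist camera it gives the pose at the moment of the call.
- job.sign_off(): hands the job in; it is judged then, once.
The state is a dict: "time": time; "qpos": joint angles; "dq": joint speeds; "joint_torque": joint torques, N m; "eef_pos": TCP position; "orientation": TCP orientation; "contact_force": force on the tool from outside, world axes, zero at the start; "wrist_torque": the same for the moment, N m; "width": opening from 0.0 (shut) to 1.0 (fully open); "finger_force": force on a finger pad.
Only numpy, scipy, OpenCV 4.12 (cv2) and the standard library are available. Lean on these libraries where they do the work, as an engineer would, in place of code of your own. Each camera call takes 0.05 s, during which the arm holds its last target. There are 200 camera calls.

### The job

Swing the loose steel drawbar fully in between the two ears of the hitch clevis, then take the long round-knobbed hitch pin out of the wooden block and thread it gently, without forcing it, down through the upper ear, the drawbar's eye and the lower ear until its collar sits flush on the upper ear; let go of it. The hitch is not bolted exactly where it should be, so find the hole by feel, and leave the short bolt and the glass jar as they are.

Things in the scene. Friction and masses are not known exactly. Their poses are not given: they have to be found in the camera images.
- board: Fixed plywood board 240 x 310 x 18 mm flat on the bench; origin: centre of its underside; x short side (away from the robot at yaw 0), y long side. A dark steel hitch (clevis, pivot post, drawbar) is bolted on it through slots: firm, but the whole hitch sits at an unknown offset, up to 16 mm along board x and up to 12 mm along board y, from the two nominal points listed.
- hole_nominal (a point): Nominal centre of the upper ear's hole at its top face, height 120 mm over the bench (board x 0, y +90 mm); the true hole is up to 16 mm off in x, 12 mm in y. Clevis: two level ears 60 x 60 x 10 mm, tops at 70 and 120 mm, each with an upright 18 mm through hole on one axis, at the ear's middle; a back wall joins them 21.5 mm from the axis on board +x; other sides open; free below to 24 mm.
- pivot_nominal (a point): Nominal centre of the drawbar's upright pivot post at its top (22 mm thick post, flange 32 mm, top 109 mm over the bench), at board x 0, y -100 mm; true place offset exactly as the hole is.
- drawbar (a joint): Drawbar angle about the post, rad: 0 = along board +y, eye on the hole axis; positive = eye swung out to board -x (direction (-sin q, cos q)). Friction 0.15 N m, stays put; stops on the back wall at -0.008, eye 1.5 mm past the axis: the pin's tapered nose pulls it back. Bar 28 wide, 12 thick, heights 86 to 98 mm; pivot to eye centre 190 mm; eye end 40 x 40 mm, 18 mm hole.
- pin: Loose steel hitch pin, 0.2 to 0.4 kg, upright in one hole of the wooden block. Origin on its axis at the collar's underside, z up. Below it: shaft 16 mm thick, 88 mm long, last 7 mm tapering to a flat 13.5 mm nose. Above: collar 32 mm wide, 5 mm thick, then round knob 24 mm wide, from 5 to 50 mm above the origin, gripped from above. Fully home its origin is 120 mm over the bench.
- rack: Fixed wooden block 165 x 75 x 95 mm with two upright 19 mm holes, 91 mm deep, at x = -40 and +40 mm in its frame; origin at the centre of its underside. The pin stands in one hole and the short bolt in the other, collar resting on the block's top.
- bolt: The other thing in the block, a bystander: shorter, thinner bolt (13 mm shaft, 55 mm long) with a flat 28 mm head 9 mm thick and a small 16 mm square on top. Origin under the head. Leave it.
- jar: Glass screw jar 66 mm in diameter, 100 mm tall, steel lid, standing on the bench; origin at the centre of its underside. Leave it alone.
Not all that is in view belongs to the job. What is shaped like the pin but black, green or purple is not meant.

How it is judged:
On the way, in this order (a step that is already met when the one before it is completed fails the run):
1. the drawbar is swung in so that its eye is between the ears (value of joint drawbar below 0.04 rad), for 0.2 s.
2. the pin's nose has passed the upper ear into the eye (z of pin in the frame of board below 0.18 m and x of pin in the frame of board between -0.02 and 0.02 m and y of pin in the frame of board between 0.074 and 0.106 m and value of joint drawbar below 0.04 rad).
At the end, for the whole second after the job is handed in: The pin stands still and upright (0.06 rad) through both ears and the drawbar's eye (drawbar within 0.03 rad of 0), collar flush on the upper ear: origin within 2.5 mm of height 120 mm and 20 mm (board x), 16 mm (board y) of the nominal hole axis; released (z of pin in the frame of board between 0.117 and 0.1225 m and x of pin in the frame of board between -0.02 and 0.02 m and y of pin in the frame of board between 0.074 and 0.106 m and angle between pin's own z axis and vertical below 0.06 rad and value of joint drawbar between -0.03 and 0.03 rad and linear speed of pin below 0.01 m/s); the robot touches nothing.
It fails at once if the pin is forced: it presses on the hitch with more than 50 N (contact force between pin and board above 50 N).
It fails at once if the hitch is struck or pushed by the robot with more than 50 N (contact force between any of the arm, the fingers and board above 50 N).
It fails at once if the short bolt is pulled out or knocked over (distance of bolt from where it was at the start of the episode above 0.025 m).
It fails at once if the glass jar is moved (distance of jar from where it was at the start of the episode above 0.025 m).
It also fails if it takes over 72 s, if anything falls off the work surface, if the arm or the gripper's body presses on something with over 40 N, if the wrist force passes 120 N, or if a joint passes its speed limit or range.

## Working session

There is one attempt and no reset: what is moved stays moved. The work goes in short steps, Python scripts to look and compute and a tool call to move; the robot and the scene stay as the last step left them, time stands still between calls to the robot, and variables do not carry over. Pictures are saved under pics/ and viewed, at most 10 in all, crops included, and the job is handed in when it is done.

Besides the shell and the picture viewer there is one more tool, called after "Call:" in YAML: its name, and indented under it one key for each argument. carry_out: Moves the arm, as the interface text tells. Its arguments: {"type":"object","properties":{"moves":{"type":"array","items":{"type":"object","properties":{"claw":{"type":"number"},"dp":{"type":"array","items":{"type":"number"}},"turn":{"type":"array","items":{"type":"number"}}}}},"grip_force":{"type":"number"}},"required":["moves"]}

```bash
mkdir -p pics
python3 - <<'E'
from bench import telemetry, viewer
import cv2
print(telemetry.get_obs())
for n in ("scene","side"):
    c=viewer.get_calibration(n); print(n,c)
    cv2.imwrite(f"pics/{n}0.png",cv2.resize(viewer.capture(n)[:,:,::-1],(800,600),interpolation=cv2.INTER_CUBIC))
E
```

```text
{'time': 0.0, 'qpos': array([-9.95302427e-01,  4.08318783e-02,  8.38334074e-02, -5.02074410e-04,
       -1.61548881e+00, -3.33707082e-01]), 'dq': array([ 6.61455035e-05, -1.05664866e-03,  2.10896888e-03, -8.25578575e-04,
        1.57255184e-03, -3.40121955e-04]), 'joint_torque': array([ 9.98506221e-04, -3.68210113e+01,  3.47412944e+01,  6.93261668e+00,
       -5.34439008e-03,  3.16508931e-05]), 'eef_pos': array([ 0.14368659, -0.58221143,  0.23027239]), 'orientation': array([ 3.78872357e-01, -3.11836800e+00, -2.73209157e-03]), 'contact_force': array([-0.68387582,  0.49768403, -0.09524682]), 'wrist_torque': array([-0.02609015,  0.01191823, -0.05702219]), 'finger_force': 0.0, 'width': 1.0005129857352002}
scene {'fov_y': 46.68073047951319, 'cx': 251.26125558863816, 'cy': 192.9000197290026, 'R': array([[-0.32389638,  0.94608973, -0.00231649],
       [ 0.63040484,  0.21399377, -0.74618792],
       [-0.70546501, -0.24314789, -0.66573135]]), 't': array([ 0.28289987, -0.22696652,  1.37250893])}
side {'fov_y': 57.000401774707925, 'cx': 252.93265120416183, 'cy': 191.48950769948286, 'R': array([[-0.98469169, -0.17379718,  0.01329696],
       [-0.13844595,  0.73348757, -0.66545376],
       [ 0.10590083, -0.6571077 , -0.74632063]]), 't': array([0.48551373, 0.22842255, 0.84464274])}
```

View pics/scene0.png

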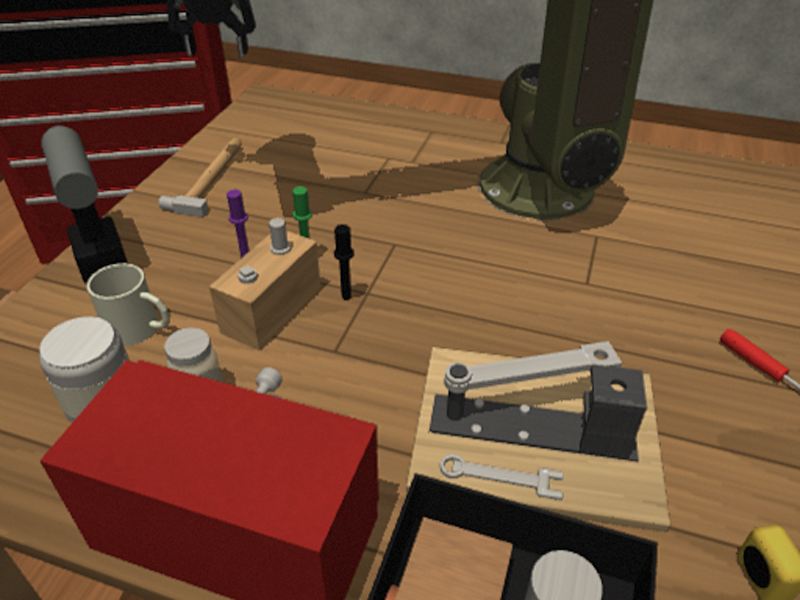

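View pics/side0.png

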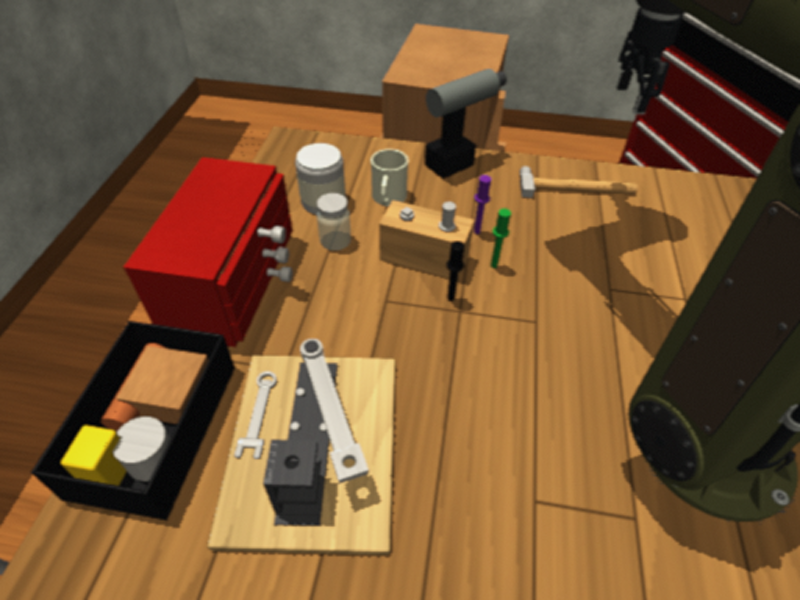

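The scene view shows the pin's grey knob at (279,222) in the block with the bolt at (248,272), the eye at (600,354), the ear hole at (619,386) and the post at (458,373). In the side view these are at (449,207), (407,212), (349,461), (292,462) and (312,347). The board corners are visible too.

```bash
cat > h.py <<'E'
import numpy as np, cv2
from bench import telemetry, viewer
def ray(n,u,v,s=1.5625,c=None):
    c=c or viewer.get_calibration(n); f=192/np.tan(np.radians(c['fov_y']/2))
    x=((u+.5)/s-.5-c['cx'])/f; y=((v+.5)/s-.5-c['cy'])/f
    if n=='wrist':
        r=np.hypot(x,y); k=np.tan(r)/r if r>0 else 1; x*=k;y*=k
    R=np.array(c['R']);return -R.T@c['t'], R.T@np.array([x,y,1.])
def atz(n,u,v,z,**k):
    o,d=ray(n,u,v,**k); return o+d*(z-o[2])/d[2]
def tri(a,b):
    (o1,d1),(o2,d2)=ray('scene',*a),ray('side',*b)
    M=np.array([d1,-d2]).T; t=np.linalg.lstsq(M,o2-o1,rcond=None)[0]
    p,q=o1+d1*t[0],o2+d2*t[1]; return (p+q)/2,np.linalg.norm(p-q)
E
python3 - <<'E'
from h import *
np.set_printoptions(precision=4,suppress=True)
for n,a,b,z in [('ear',(619,386),(292,462),.12),('post',(458,373),(312,347),.109),('eye',(600,354),(349,461),.098),('pin',(279,222),(449,207),.145),('bolt',(248,272),(407,212),.108),
  ('b1',(648,375),(391,551),.018),('b2',(432,348),(395,359),.018),('b3',(668,524),(211,548),.018),('jar',(188,340),(333,203),.1),('blk',(101,250),(450,243),.1),('rackA',(316,243),(472,216),.095),('rackB',(258,298),(465,245),.095)]:
    print(n,tri(a,b),atz('scene',*a,z)[:2],atz('side',*b,z)[:2])
print('b4',atz('side',258,356,.018))
E
```

```text
ear (array([0.5944, 0.1885, 0.1185]), np.float64(0.00242822631709575)) [0.5966 0.1894] [0.5936 0.188 ]
post (array([ 0.6229, -0.0006,  0.1041]), np.float64(0.001822212255517943)) [0.6281 0.0011] [0.6213 0.0018]
eye (array([0.527 , 0.1637, 0.0977]), np.float64(8.58680750394278e-05)) [0.5273 0.1637] [0.527  0.1638]
pin (array([ 0.4537, -0.3221,  0.1451]), np.float64(0.0009698134059856455)) [ 0.4531 -0.3227] [ 0.4538 -0.3214]
bolt (array([ 0.5324, -0.3388,  0.1067]), np.float64(0.0009892153265787932)) [ 0.5343 -0.3374] [ 0.5321 -0.338 ]
b1 (array([0.4576, 0.2384, 0.0125]), np.float64(0.001496225936702148)) [0.4637 0.2381] [0.457  0.2394]
b2 (array([ 0.506 , -0.0655,  0.0141]), np.float64(0.0015504541511841732)) [ 0.5104 -0.0638] [ 0.5054 -0.0636]
b3 (array([0.6912, 0.2762, 0.0121]), np.float64(0.0002470272566014383)) [0.6954 0.275 ] [0.6891 0.2776]
jar (array([ 0.6787, -0.3497,  0.0999]), np.float64(0.002926632130375486)) [ 0.6775 -0.3513] [ 0.6786 -0.3474]
blk (array([ 0.4497, -0.6218, -0.0763]), np.float64(0.20174618951433362)) [ 0.5505 -0.5801] [ 0.4431 -0.2762]
rackA (array([ 0.4195, -0.2939,  0.1196]), np.float64(0.05512571779889263)) [ 0.4231 -0.28  ] [ 0.4102 -0.3656]
rackB (array([ 0.4197, -0.4108, -0.0414]), np.float64(0.03044685779959972)) [ 0.568  -0.3059] [ 0.4159 -0.2815]
b4 [ 0.7324 -0.0276  0.018 ]
```

Call:
carry_out:
  moves:
    - {"dp":[0.5,0.96,0],"turn":[0,0,-1],"claw":1}
    - {"dp":[0.5,0.96,0],"claw":1}
    - {"dp":[0.5,0.96,0],"claw":1}
    - {"dp":[0.5,0.96,0],"claw":1}
    - {"dp":[0.5,0.96,0],"claw":1}
    - {"dp":[0.5,0.96,0],"claw":1}
    - {"dp":[0.5,0.96,0],"claw":1}
    - {"dp":[0.5,0.96,0],"claw":1}

```text
validation failed for argument at $.mo...
```

Call:
carry_out:
  moves:
    - {"dp":[0.5,0.96,0],"claw":1}
    - {"dp":[0.5,0.96,0],"claw":1}
    - {"dp":[0.5,0.96,0],"claw":1}
    - {"dp":[0.5,0.96,0],"claw":1}
    - {"dp":[0.5,0.96,0],"claw":1}
    - {"dp":[0.5,0.96,0],"claw":1}
    - {"dp":[0.5,0.96,0],"claw":1}
    - {"dp":[0.5,0.96,0],"claw":1}

```text
validation failed for argument at $.mo...
```

Call:
carry_out:
  moves:
    - {"dp":[0.5,0.96,0],"claw":1}
    - {"dp":[0.5,0.96,0],"claw":1}
    - {"dp":[0.5,0.96,0],"claw":1}
    - {"dp":[0.5,0.96,0],"claw":1}
    - {"dp":[0.5,0.96,0],"claw":1}
    - {"dp":[0.5,0.96,0],"claw":1}
    - {"dp":[0.5,0.96,0],"claw":1}
    - {"dp":[0.5,0.96,0],"claw":1}

```text
validation failed for argument at $.mo...
```

Call:
carry_out:
  moves:
    - {"dp":[0.5,0.96,0],"claw":1}
    - {"dp":[0.5,0.96,0],"claw":1}
    - {"dp":[0.5,0.96,0],"claw":1}
    - {"dp":[0.5,0.96,0],"claw":1}
    - {"dp":[0.5,0.96,0],"claw":1}
    - {"dp":[0.5,0.96,0],"claw":1}
    - {"dp":[0.5,0.96,0],"claw":1}
    - {"dp":[0,0,0],"claw":1}

```text
validation failed for argument at $.mo...
```

Call:
carry_out:
  moves:
    - {"dp":[0.5,0.96,0.0],"turn":[0.0,0.0,-1.0],"claw":1.0}
    - {"dp":[0.5,0.96,0.0],"turn":[0.0,0.0,0.0],"claw":1.0}
    - {"dp":[0.5,0.96,0.0],"turn":[0.0,0.0,0.0],"claw":1.0}
    - {"dp":[0.5,0.96,0.0],"turn":[0.0,0.0,0.0],"claw":1.0}
    - {"dp":[0.5,0.96,0.0],"turn":[0.0,0.0,0.0],"claw":1.0}
    - {"dp":[0.5,0.96,0.0],"turn":[0.0,0.0,0.0],"claw":1.0}
    - {"dp":[0.5,0.96,0.0],"turn":[0.0,0.0,0.0],"claw":1.0}
    - {"dp":[0.5,0.96,0.0],"turn":[0.0,0.0,0.0],"claw":1.0}

```text
time: 0.9
eef_pos: [0.2239, -0.428, 0.2308]
orientation: [0.254, -3.131, -0.001]
contact_force: [0.3, 0.3, 0.3]
width: -0.001
finger_force: 0.0
```

Call:
carry_out:
  moves:
    - {"dp":[0.5,0.96,0],"turn":[0,0,0],"claw":1}
    - {"dp":[0.5,0.96,0],"turn":[0,0,0],"claw":1}
    - {"dp":[0.5,0.96,0],"turn":[0,0,0],"claw":1}
    - {"dp":[0.5,0.96,0],"turn":[0,0,0],"claw":1}
    - {"dp":[0.5,0.96,0],"turn":[0,0,0],"claw":1}
    - {"dp":[0.5,0.96,0],"turn":[0,0,0],"claw":1}
    - {"dp":[0.5,0.96,0],"turn":[0,0,0],"claw":1}
    - {"dp":[0.5,0.96,0],"turn":[0,0,0],"claw":1}

```text
time: 1.7
eef_pos: [0.3039, -0.2744, 0.2309]
orientation: [0.254, -3.131, -0.001]
contact_force: [0.7, 0.3, -0.2]
width: -0.003
finger_force: 0.0
```

Call:
carry_out:
  moves:
    - {"dp":[0.5,0.96,0],"turn":[0,0,0],"claw":1}
    - {"dp":[0.5,0.96,0],"turn":[0,0,0],"claw":1}
    - {"dp":[0.5,0.96,0],"turn":[0,0,0],"claw":1}
    - {"dp":[0.5,0.96,0],"turn":[0,0,0],"claw":1}
    - {"dp":[0.5,0.96,0],"turn":[0,0,0],"claw":1}
    - {"dp":[0.5,0.96,0],"turn":[0,0,0],"claw":1}
    - {"dp":[0.5,0.96,0],"turn":[0,0,0],"claw":1}
    - {"dp":[0.5,0.96,0],"turn":[0,0,0],"claw":1}

```text
time: 2.5
eef_pos: [0.3838, -0.1208, 0.231]
orientation: [0.254, -3.131, -0.0]
contact_force: [-0.4, -0.8, 0.4]
width: -0.001
finger_force: 0.0
```

Call:
carry_out:
  moves:
    - {"dp":[0.5,0.96,0],"turn":[0,0,0],"claw":1}
    - {"dp":[0.5,0.96,0],"turn":[0,0,0],"claw":1}
    - {"dp":[0.5,0.96,0],"turn":[0,0,0],"claw":1}
    - {"dp":[0.5,0.96,0],"turn":[0,0,0],"claw":1}
    - {"dp":[0.5,0.96,0],"turn":[0,0,0],"claw":1}
    - {"dp":[0.5,0.96,0],"turn":[0,0,0],"claw":1}
    - {"dp":[0.5,0.96,0],"turn":[0,0,0],"claw":1}
    - {"dp":[0.5,0.96,0],"turn":[0,0,0],"claw":1}

```text
time: 3.3
eef_pos: [0.4638, 0.0328, 0.2309]
orientation: [0.254, -3.131, -0.0]
contact_force: [0.6, 0.1, 0.2]
width: 0.003
finger_force: 0.0
```

Call:
carry_out:
  moves:
    - {"dp":[0.48,0.95,0],"turn":[0,0,0],"claw":1}
    - {"dp":[0.48,0.95,0],"turn":[0,0,0],"claw":1}
    - {"dp":[0.48,0.95,0],"turn":[0,0,0],"claw":1}
    - {"dp":[0.48,0.95,0],"turn":[0,0,0],"claw":1}
    - {"dp":[0,0,0],"turn":[0,0,0],"claw":1}
    - {"dp":[0,0,0],"turn":[0,0,0],"claw":1}

```text
time: 3.9
eef_pos: [0.5018, 0.1079, 0.2307]
orientation: [0.255, -3.13, 0.001]
contact_force: [-0.1, -1.0, 1.0]
width: 0.0
finger_force: 0.0
```

Run:
```python
from h import *
print(telemetry.get_obs()['eef_pos']); c=viewer.get_calibration('wrist'); print(c)
np.save('w1.npy',c,allow_pickle=True)
cv2.imwrite("pics/w1.png",cv2.resize(viewer.capture('wrist')[:,:,::-1],(800,600),interpolation=cv2.INTER_CUBIC))
```

```text
[0.50184439 0.1078867  0.23065761]
{'fov_y': 65.70646984690485, 'cx': 257.3128480259397, 'cy': 188.0117471877947, 'R': array([[-1.60500609e-01,  9.87035712e-01,  2.40798193e-04],
       [ 9.44512506e-01,  1.53515120e-01,  2.90394962e-01],
       [ 2.86593232e-01,  4.68360051e-02, -9.56906844e-01]]), 't': array([-0.02624553, -0.52880445,  0.22990821])}
```

View pics/w1.png

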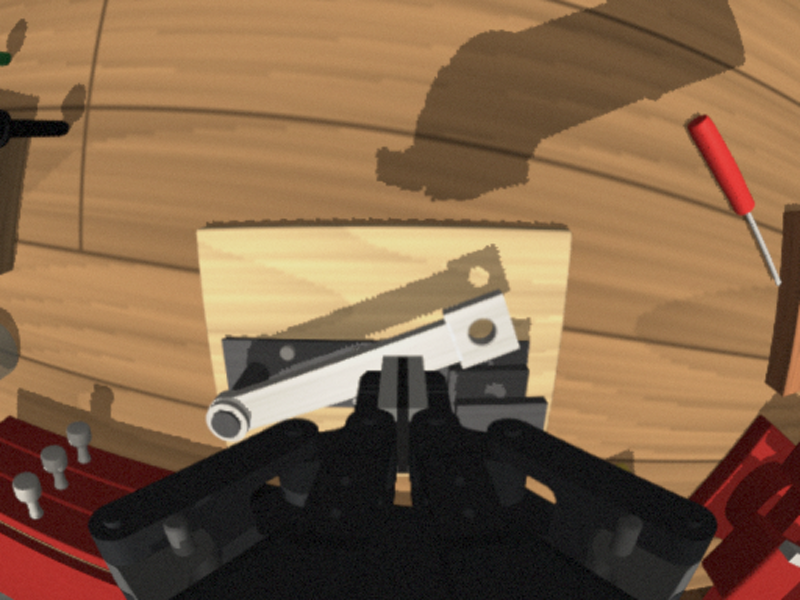

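The wrist view shows the eye at (482,331) and the post top at (228,420). The tool is on the robot side of the bar, and the ear hole is hidden behind the fingers.

Run:
```python
from h import *
c=np.load('w1.npy',allow_pickle=True).item()
print(atz('wrist',482,331,.098,c=c),atz('wrist',228,420,.109,c=c))
for a,b in [((343,230),(457,246)),((300,191),(503,213)),((236,194),(484,180))]: print(tri(a,b))
```

```text
[0.52818497 0.16436302 0.098     ] [0.61975541 0.00299146 0.109     ]
(array([ 0.42947042, -0.23037993,  0.13609976]), np.float64(0.0008631665113346817))
(array([ 0.35616682, -0.33329206,  0.13749279]), np.float64(0.0010962282474518041))
(array([ 0.39684206, -0.42598071,  0.13761118]), np.float64(0.0009951338140575493))
```

Call:
carry_out:
  moves:
    - {"dp":[0,0,-1],"turn":[0,0,0],"claw":1}
    - {"dp":[0,0,-1],"turn":[0,0,0],"claw":1}
    - {"dp":[0,0,-1],"turn":[0,0,0],"claw":1}
    - {"dp":[0,0,-1],"turn":[0,0,0],"claw":1}
    - {"dp":[0,0,-1],"turn":[0,0,0],"claw":1}
    - {"dp":[0,0,-1],"turn":[0,0,0],"claw":1}
    - {"dp":[0,0,-1],"turn":[0,0,0],"claw":1}
    - {"dp":[0,0,-0.5],"turn":[0,0,0],"claw":1}

```text
time: 4.75
eef_pos: [0.5011, 0.1069, 0.0796]
orientation: [0.252, -3.129, 0.001]
contact_force: [0.2, 0.6, -0.5]
width: -0.001
finger_force: 0.0
```

Call:
carry_out:
  moves:
    - {"dp":[0.4,0.06,0],"turn":[0,0,0],"claw":1}
    - {"dp":[0.4,0.06,0],"turn":[0,0,0],"claw":1}
    - {"dp":[0.4,0.06,0],"turn":[0,0,0],"claw":1}
    - {"dp":[0.4,0.06,0],"turn":[0,0,0],"claw":1}
    - {"dp":[0.4,0.06,0],"turn":[0,0,0],"claw":1}
    - {"dp":[0.4,0.06,0],"turn":[0,0,0],"claw":1}
    - {"dp":[0.3,0.05,0],"turn":[0,0,0],"claw":1}
    - {"dp":[0.2,0.03,0],"turn":[0,0,0],"claw":1}

```text
time: 5.55
eef_pos: [0.5606, 0.1168, 0.0811]
orientation: [0.254, -3.131, -0.0]
contact_force: [-1.8, 1.7, 0.2]
width: -0.002
finger_force: 0.8
```

Call:
carry_out:
  moves:
    - {"dp":[0.2,0.03,0],"turn":[0,0,0],"claw":1}
    - {"dp":[0.2,0.03,0],"turn":[0,0,0],"claw":1}
    - {"dp":[0.15,0.02,0],"turn":[0,0,0],"claw":1}
    - {"dp":[0,0,0],"turn":[0,0,0],"claw":1}

```text
time: 5.95
eef_pos: [0.5716, 0.1183, 0.0814]
orientation: [-0.254, 3.131, -0.0]
contact_force: [0.5, 0.0, 0.4]
width: -0.002
finger_force: 0.0
```

Call:
carry_out:
  moves:
    - {"dp":[0.1,0.015,0],"turn":[0,0,0],"claw":1}
    - {"dp":[0.1,0.015,0],"turn":[0,0,0],"claw":1}
    - {"dp":[0.1,0.015,0],"turn":[0,0,0],"claw":1}

```text
time: 6.25
eef_pos: [0.5771, 0.1193, 0.0813]
orientation: [0.254, -3.131, -0.0]
contact_force: [-0.6, 0.1, -0.1]
width: 0.0
finger_force: 0.7
```

Call:
carry_out:
  moves:
    - {"dp":[0.05,0.008,0],"turn":[0,0,0],"claw":1}
    - {"dp":[0.05,0.008,0],"turn":[0,0,0],"claw":1}

```text
time: 6.45
eef_pos: [0.5792, 0.1195, 0.0813]
orientation: [0.254, -3.131, -0.0]
contact_force: [-1.1, 0.8, 0.5]
width: 0.003
finger_force: 0.7
```

Run:
```python
from h import *
im=viewer.capture('side')[180:370,110:300,::-1]
im2=viewer.capture('scene')[190:350,250:450,::-1]
a=cv2.resize(im,(400,400),interpolation=cv2.INTER_CUBIC);b=cv2.resize(im2,(400,320),interpolation=cv2.INTER_CUBIC)
o=np.zeros((400,800,3),np.uint8);o[:,:400]=a;o[:320,400:]=b
cv2.imwrite("pics/p.png",o)
```

```text
(no output)
```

View pics/p.png

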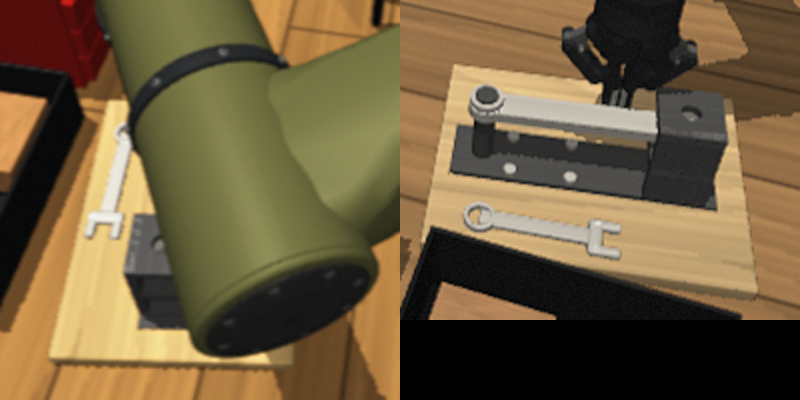

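The bar is almost in between the ears: bar from (487,98) to (655,120), hole at (693,112) in the right half. I'll keep creeping until the stop is felt.

Call:
carry_out:
  moves:
    - {"dp":[0.05,0.008,0],"turn":[0,0,0],"claw":1}
    - {"dp":[0,0,0],"turn":[0,0,0],"claw":1}

```text
time: 6.75
eef_pos: [0.5802, 0.1197, 0.0813]
orientation: [-0.254, 3.131, 0.0]
contact_force: [-0.5, 0.4, 0.6]
width: -0.003
finger_force: 0.4
```

Call:
carry_out:
  moves:
    - {"dp":[0.05,0.008,0],"turn":[0,0,0],"claw":1}
    - {"dp":[0,0,0],"turn":[0,0,0],"claw":1}

```text
time: 6.95
eef_pos: [0.5811, 0.1198, 0.0812]
orientation: [0.254, -3.131, -0.0]
contact_force: [-0.8, 0.6, 0.6]
width: -0.005
finger_force: 0.4
```

Call:
carry_out:
  moves:
    - {"dp":[0.05,0.008,0],"turn":[0,0,0],"claw":1}
    - {"dp":[0,0,0],"turn":[0,0,0],"claw":1}

```text
time: 7.15
eef_pos: [0.5813, 0.1199, 0.0812]
orientation: [0.254, -3.129, 0.0]
contact_force: [-6.7, 0.3, 3.4]
width: -0.002
finger_force: 2.9
```

Call:
carry_out:
  moves:
    - {"dp":[-0.5,-0.08,0],"turn":[0,0,0],"claw":1}
    - {"dp":[-1,-0.15,0],"turn":[0,0,0],"claw":1}
    - {"dp":[-1,-0.15,0],"turn":[0,0,0],"claw":1}
    - {"dp":[-0.5,-0.08,0.5],"turn":[0,0,0],"claw":1}
    - {"dp":[0,0,1],"turn":[0,0,0],"claw":1}
    - {"dp":[0,0,1],"turn":[0,0,0],"claw":1}
    - {"dp":[0,-0.5,1],"turn":[0,0,0],"claw":1}
    - {"dp":[0,-1,1],"turn":[0,0,0],"claw":1}

```text
time: 7.95
eef_pos: [0.5218, 0.081, 0.1722]
orientation: [-0.256, 3.13, 0.0]
contact_force: [0.0, 0.8, -0.3]
width: 0.002
finger_force: 0.0
```

Call:
carry_out:
  moves:
    - {"dp":[-0.15,-1,1],"turn":[0,0,0],"claw":-1}
    - {"dp":[-0.15,-1,0.5],"turn":[0,0,0],"claw":-1}
    - {"dp":[-0.15,-1,0],"turn":[0,0,0],"claw":-1}
    - {"dp":[-0.15,-1,0],"turn":[0,0,0],"claw":-1}
    - {"dp":[-0.15,-1,0],"turn":[0,0,0],"claw":-1}
    - {"dp":[-0.15,-1,0],"turn":[0,0,0],"claw":-1}
    - {"dp":[-0.15,-1,0],"turn":[0,0,0],"claw":-1}
    - {"dp":[-0.15,-1,0],"turn":[0,0,0],"claw":-1}

```text
time: 8.75
eef_pos: [0.4977, -0.0801, 0.2015]
orientation: [-0.254, 3.13, -0.0]
contact_force: [0.3, 0.4, 0.4]
width: 1.001
finger_force: 0.0
```

Call:
carry_out:
  moves:
    - {"dp":[-0.15,-1,0],"turn":[0,0,0],"claw":-1}
    - {"dp":[-0.15,-1,0],"turn":[0,0,0],"claw":-1}
    - {"dp":[-0.15,-1,0],"turn":[0,0,0],"claw":-1}
    - {"dp":[-0.15,-1,0],"turn":[0,0,0],"claw":-1}
    - {"dp":[-0.15,-1,0],"turn":[0,0,0],"claw":-1}
    - {"dp":[-0.15,-1,0],"turn":[0,0,0],"claw":-1}
    - {"dp":[-0.15,-1,0],"turn":[0,0,0],"claw":-1}
    - {"dp":[0,0,0],"turn":[0,0,0],"claw":-1}

```text
time: 9.55
eef_pos: [0.4764, -0.2209, 0.2013]
orientation: [-0.25, 3.131, -0.001]
contact_force: [0.1, 0.2, 0.2]
width: 0.998
finger_force: 0.0
```

Run:
```python
from h import *
s=viewer.capture('side'); c=viewer.capture('scene')
o=np.zeros((400,800,3),np.uint8)
o[:,:400]=cv2.resize(s[270:350,160:240,::-1],(400,400),interpolation=cv2.INTER_CUBIC)
o[:,400:]=cv2.resize(c[210:290,350:430,::-1],(400,400),interpolation=cv2.INTER_CUBIC)
cv2.imwrite("pics/q.png",o)
w=viewer.get_calibration('wrist');np.save('w2.npy',w,allow_pickle=True);cv2.imwrite("pics/w2.png",cv2.resize(viewer.capture('wrist')[:,:,::-1],(800,600),interpolation=cv2.INTER_CUBIC))
```

```text
(no output)
```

View pics/q.png

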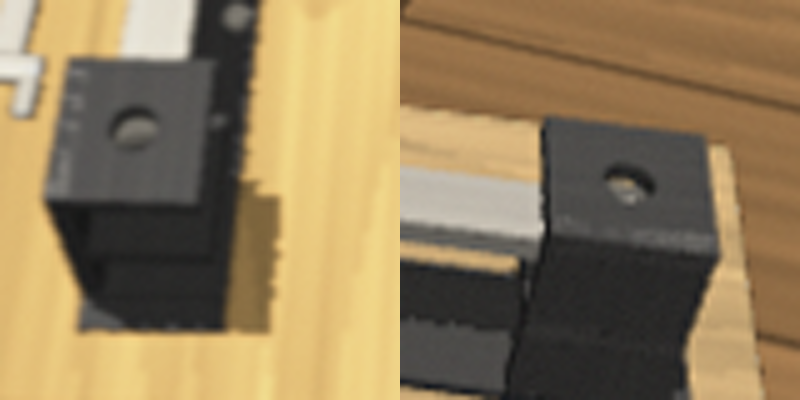

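View pics/w2.png

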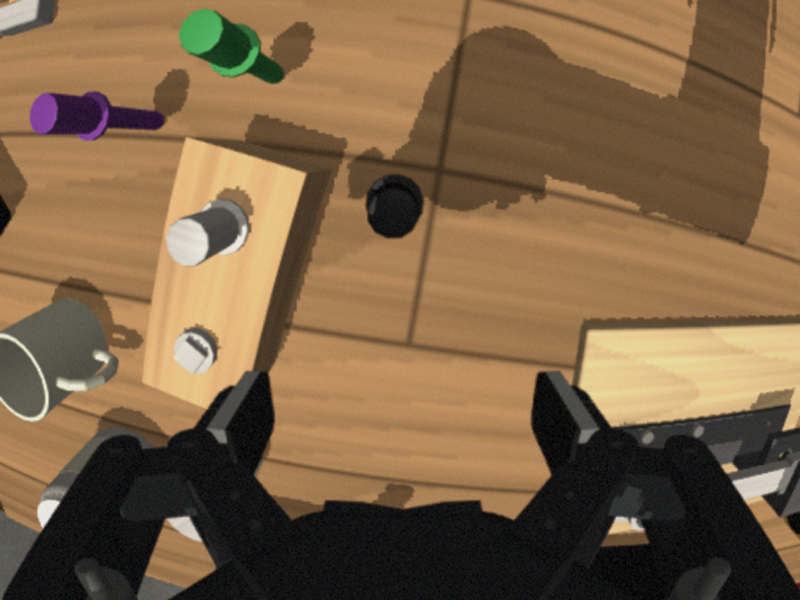

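The drawbar eye is under the ear hole: hole at (134,127) in the side crop and (629,184) in the scene crop, with steel visible through it. In the wrist view the knob top is at (188,243), the collar is at about (226,228), and the bolt is untouched.

Run:
```python
from h import *
np.set_printoptions(precision=4,suppress=True)
a=atz('side',160+133.5/5-.4+.4,270+126.5/5,.12,s=1); b=atz('scene',350+228.5/5,210+183.5/5,.12,s=1); print(a,b)
c=np.load('w2.npy',allow_pickle=True).item()
print(atz('wrist',188,243,.145,c=c),atz('wrist',226,228,.1,c=c))
```

```text
[0.5937 0.1876 0.12  ] [0.5964 0.1888 0.12  ]
[ 0.4553 -0.3241  0.145 ] [ 0.4553 -0.3218  0.1   ]
```

Call:
carry_out:
  moves:
    - {"dp":[-0.18,-0.85,0],"turn":[0,0,0],"claw":-1}
    - {"dp":[-0.18,-0.85,0],"turn":[0,0,0],"claw":-1}
    - {"dp":[-0.18,-0.85,0],"turn":[0,0,0],"claw":-1}
    - {"dp":[-0.18,-0.85,0],"turn":[0,0,0],"claw":-1}
    - {"dp":[-0.18,-0.85,0],"turn":[0,0,0],"claw":-1}
    - {"dp":[-0.18,-0.85,0],"turn":[0,0,0],"claw":-1}
    - {"dp":[0,0,0],"turn":[0,0,0],"claw":-1}

```text
time: 10.4
eef_pos: [0.4553, -0.3218, 0.2011]
orientation: [0.253, -3.131, 0.0]
contact_force: [0.1, -0.2, -1.0]
width: 1.003
finger_force: 0.0
```

Call:
carry_out:
  moves:
    - {"dp":[0,0,-0.9],"turn":[0,0,0],"claw":-1}
    - {"dp":[0,0,-0.9],"turn":[0,0,0],"claw":-1}
    - {"dp":[0,0,-0.9],"turn":[0,0,0],"claw":-1}
    - {"dp":[0,0,-0.9],"turn":[0,0,0],"claw":-1}
    - {"dp":[0,0,-0.9],"turn":[0,0,0],"claw":-1}
    - {"dp":[0,0,-0.2],"turn":[0,0,0],"claw":-1}
    - {"dp":[0,0,0],"turn":[0,0,0],"claw":-1}

```text
time: 11.1
eef_pos: [0.4555, -0.3205, 0.107]
orientation: [0.255, -3.13, -0.0]
contact_force: [-0.7, -0.8, 1.1]
width: 0.997
finger_force: 0.0
```

Run:
```python
from h import *
print(telemetry.get_obs()['eef_pos'])
s=viewer.capture('side'); c=viewer.capture('wrist')
o=np.zeros((400,800,3),np.uint8)
o[:,:400]=cv2.resize(s[100:200,240:340,::-1],(400,400),interpolation=cv2.INTER_CUBIC)
o[:300,400:]=cv2.resize(c[:,:,::-1],(400,300),interpolation=cv2.INTER_AREA)
cv2.imwrite("pics/r.png",o)
```

```text
[ 0.45551311 -0.32047079  0.10702749]
```

View pics/r.png

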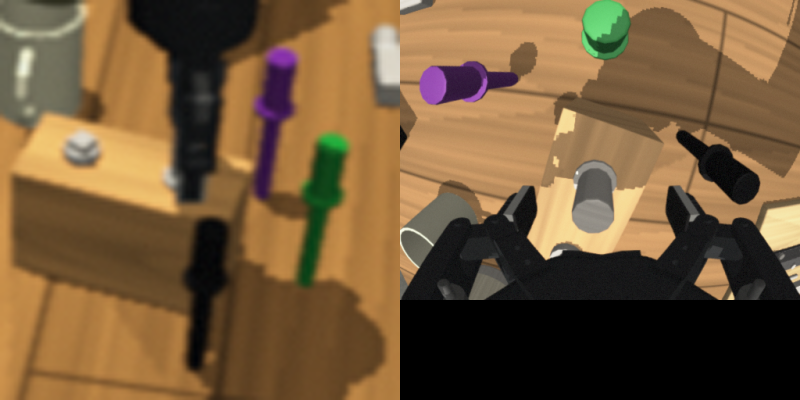

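The grey knob sits between the open fingers, about 2 mm left of their middle. I'll correct that and close.

Call:
carry_out:
  grip_force: 50
  moves:
    - {"dp":[-0.05,-0.1,0],"turn":[0,0,0],"claw":-1}
    - {"dp":[0,0,0],"turn":[0,0,0],"claw":1}
    - {"dp":[0,0,0],"turn":[0,0,0],"claw":1}
    - {"dp":[0,0,0],"turn":[0,0,0],"claw":1}
    - {"dp":[0,0,0],"turn":[0,0,0],"claw":1}
    - {"dp":[0,0,0],"turn":[0,0,0],"claw":1}
    - {"dp":[0,0,0],"turn":[0,0,0],"claw":1}

```text
time: 11.9
eef_pos: [0.4547, -0.3238, 0.1077]
orientation: [-0.254, 3.131, -0.002]
contact_force: [0.5, -3.5, 0.1]
width: 0.268
finger_force: 49.2
```

Call:
carry_out:
  moves:
    - {"dp":[0,0,0.2],"turn":[0,0,0],"claw":1}
    - {"dp":[0,0,0.8],"turn":[0,0,0],"claw":1}
    - {"dp":[0,0,0.8],"turn":[0,0,0],"claw":1}
    - {"dp":[0,0,0.8],"turn":[0,0,0],"claw":1}
    - {"dp":[0,0,0.8],"turn":[0,0,0],"claw":1}
    - {"dp":[0,0,0.8],"turn":[0,0,0],"claw":1}
    - {"dp":[0,0,0.8],"turn":[0,0,0],"claw":1}
    - {"dp":[0,0,0.8],"turn":[0,0,0],"claw":1}

```text
time: 12.7
eef_pos: [0.4544, -0.3227, 0.2244]
orientation: [0.255, -3.131, -0.002]
contact_force: [-1.1, -0.3, -2.6]
width: 0.267
finger_force: 50.3
```

Call:
carry_out:
  moves:
    - {"dp":[0,0,0.8],"turn":[0,0,0],"claw":1}
    - {"dp":[0.26,0.946,0.8],"turn":[0,0,0],"claw":1}
    - {"dp":[0.26,0.946,0.2],"turn":[0,0,0],"claw":1}
    - {"dp":[0.26,0.946,0],"turn":[0,0,0],"claw":1}
    - {"dp":[0.26,0.946,0],"turn":[0,0,0],"claw":1}
    - {"dp":[0.26,0.946,0],"turn":[0,0,0],"claw":1}
    - {"dp":[0.26,0.946,0],"turn":[0,0,0],"claw":1}
    - {"dp":[0.26,0.946,0],"turn":[0,0,0],"claw":1}

```text
time: 13.5
eef_pos: [0.4909, -0.1896, 0.26]
orientation: [0.255, -3.131, -0.001]
contact_force: [0.6, 0.6, -2.7]
width: 0.268
finger_force: 50.4
```

Call:
carry_out:
  moves:
    - {"dp":[0.26,0.946,0],"turn":[0,0,0],"claw":1}
    - {"dp":[0.26,0.946,0],"turn":[0,0,0],"claw":1}
    - {"dp":[0.26,0.946,0],"turn":[0,0,0],"claw":1}
    - {"dp":[0.26,0.946,0],"turn":[0,0,0],"claw":1}
    - {"dp":[0.26,0.946,0],"turn":[0,0,0],"claw":1}
    - {"dp":[0.26,0.946,0],"turn":[0,0,0],"claw":1}
    - {"dp":[0.26,0.946,0],"turn":[0,0,0],"claw":1}
    - {"dp":[0.26,0.946,0],"turn":[0,0,0],"claw":1}

```text
time: 14.3
eef_pos: [0.5324, -0.0382, 0.26]
orientation: [0.255, -3.131, -0.001]
contact_force: [-0.2, 0.2, -2.5]
width: 0.267
finger_force: 50.4
```

Call:
carry_out:
  moves:
    - {"dp":[0.26,0.946,0],"turn":[0,0,0],"claw":1}
    - {"dp":[0.26,0.946,0],"turn":[0,0,0],"claw":1}
    - {"dp":[0.26,0.946,0],"turn":[0,0,0],"claw":1}
    - {"dp":[0.26,0.946,0],"turn":[0,0,0],"claw":1}
    - {"dp":[0.26,0.946,0],"turn":[0,0,0],"claw":1}
    - {"dp":[0.26,0.946,0],"turn":[0,0,0],"claw":1}
    - {"dp":[0.26,0.946,0],"turn":[0,0,0],"claw":1}
    - {"dp":[0.26,0.946,0],"turn":[0,0,0],"claw":1}

```text
time: 15.1
eef_pos: [0.5744, 0.1135, 0.2592]
orientation: [0.254, -3.131, -0.0]
contact_force: [-0.3, 0.3, -2.4]
width: 0.265
finger_force: 50.4
```

Call:
carry_out:
  moves:
    - {"dp":[0.26,0.946,0],"turn":[0,0,0],"claw":1}
    - {"dp":[0.26,0.946,0],"turn":[0,0,0],"claw":1}
    - {"dp":[0.26,0.946,0],"turn":[0,0,0],"claw":1}
    - {"dp":[0.26,0.946,0],"turn":[0,0,0],"claw":1}
    - {"dp":[0,0,0],"turn":[0,0,0],"claw":1}
    - {"dp":[0,0,0],"turn":[0,0,0],"claw":1}

```text
time: 15.7
eef_pos: [0.595, 0.1883, 0.2589]
orientation: [0.255, -3.131, 0.001]
contact_force: [-0.6, 0.3, -2.8]
width: 0.271
finger_force: 50.3
```

Call:
carry_out:
  moves:
    - {"dp":[0,0,-0.5],"turn":[0,0,0],"claw":1}
    - {"dp":[0,0,-0.5],"turn":[0,0,0],"claw":1}
    - {"dp":[0,0,-0.4],"turn":[0,0,0],"claw":1}
    - {"dp":[0,0,0],"turn":[0,0,0],"claw":1}

```text
time: 16.1
eef_pos: [0.5942, 0.1871, 0.229]
orientation: [0.253, -3.128, 0.001]
contact_force: [0.7, -0.0, -2.8]
width: 0.265
finger_force: 50.3
```

Run:
```python
from h import *
print(telemetry.get_obs()['eef_pos'])
c=viewer.capture('scene'); w=viewer.get_calibration('wrist');np.save('w3.npy',w,allow_pickle=True); wi=viewer.capture('wrist'); s=viewer.capture('side')
o=np.zeros((600,800,3),np.uint8)
o[:400,:400]=cv2.resize(c[200:280,350:430,::-1],(400,400),interpolation=cv2.INTER_CUBIC)
o[:400,400:]=cv2.resize(wi[170:270,200:300,::-1],(400,400),interpolation=cv2.INTER_CUBIC)
o[400:,:266]=cv2.resize(s[:,:,::-1],(266,200))
cv2.imwrite("pics/t.png",o)
```

```text
[0.59415886 0.18707276 0.228985  ]
```

View pics/t.png

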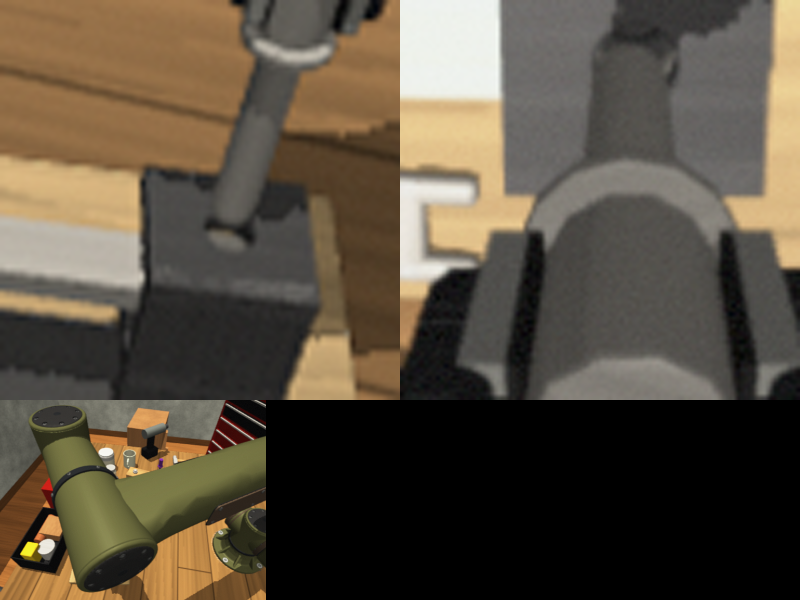

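The scene crop shows the nose at about (233,219) just above the hole at (229,234). In the wrist crop the nose is near x=632, with the ear's middle near x=637.

Run:
```python
from h import *
np.set_printoptions(precision=4,suppress=True)
for v in (216,220,224): print(atz('scene',350+233/5,200+v/5,.1283,s=1))
c=np.load('w3.npy',allow_pickle=True).item()
for u,v in ((502,60),(773,60),(678,68),(503,194),(765,194)): print(u,atz('wrist',200+(u-400)/4,170+v/4,.12,s=1,c=c))
print('nose',atz('wrist',200+(632-400)/4,170+45/4,.1283,s=1,c=c), telemetry.get_obs()['eef_pos'])
```

```text
[0.5952 0.1886 0.1283]
[0.5972 0.1888 0.1283]
[0.5992 0.189  0.1283]
502 [0.5995 0.1595 0.12  ]
773 [0.5899 0.2191 0.12  ]
678 [0.5951 0.1984 0.12  ]
503 [0.6315 0.1638 0.12  ]
765 [0.6219 0.2236 0.12  ]
nose [0.5892 0.1871 0.1283] [0.595  0.1874 0.2316]
```

Call:
carry_out:
  moves:
    - {"dp":[0.05,0.04,-0.1],"turn":[0,0,0],"claw":1}
    - {"dp":[0,0,-0.1],"turn":[0,0,0],"claw":1}
    - {"dp":[0,0,-0.1],"turn":[0,0,0],"claw":1}
    - {"dp":[0,0,-0.1],"turn":[0,0,0],"claw":1}
    - {"dp":[0,0,0],"turn":[0,0,0],"claw":1}

```text
time: 16.75
eef_pos: [0.5957, 0.1884, 0.2228]
orientation: [0.254, -3.131, 0.0]
contact_force: [-0.5, 0.2, -2.5]
width: 0.267
finger_force: 50.3
```

Call:
carry_out:
  moves:
    - {"dp":[0,0,-0.1],"turn":[0,0,0],"claw":1}
    - {"dp":[0,0,0],"turn":[0,0,0],"claw":1}

```text
time: 16.95
eef_pos: [0.5958, 0.1884, 0.221]
orientation: [0.254, -3.131, 0.0]
contact_force: [-0.6, 0.1, -2.1]
width: 0.266
finger_force: 50.3
```

Call:
carry_out:
  moves:
    - {"dp":[0,0,-0.1],"turn":[0,0,0],"claw":1}
    - {"dp":[0,0,0],"turn":[0,0,0],"claw":1}

```text
time: 17.15
eef_pos: [0.5958, 0.1884, 0.2189]
orientation: [0.254, -3.131, 0.0]
contact_force: [-0.1, 0.5, -2.4]
width: 0.269
finger_force: 50.3
```

Call:
carry_out:
  moves:
    - {"dp":[0,0,-0.08],"turn":[0,0,0],"claw":1}
    - {"dp":[0,0,0],"turn":[0,0,0],"claw":1}

```text
time: 17.35
eef_pos: [0.5958, 0.1884, 0.2174]
orientation: [0.254, -3.131, -0.0]
contact_force: [-0.6, -0.7, -3.0]
width: 0.269
finger_force: 50.3
```

Call:
carry_out:
  moves:
    - {"dp":[0,0,-0.08],"turn":[0,0,0],"claw":1}
    - {"dp":[0,0,0],"turn":[0,0,0],"claw":1}

```text
time: 17.55
eef_pos: [0.5958, 0.1884, 0.2158]
orientation: [0.254, -3.131, -0.0]
contact_force: [0.7, 0.7, -2.6]
width: 0.267
finger_force: 50.3
```

Call:
carry_out:
  moves:
    - {"dp":[0,0,-0.08],"turn":[0,0,0],"claw":1}
    - {"dp":[0,0,0],"turn":[0,0,0],"claw":1}

```text
time: 17.75
eef_pos: [0.5958, 0.1884, 0.2141]
orientation: [0.254, -3.131, -0.0]
contact_force: [-0.6, -0.6, -2.4]
width: 0.27
finger_force: 50.3
```

Call:
carry_out:
  moves:
    - {"dp":[0,0,-0.08],"turn":[0,0,0],"claw":1}
    - {"dp":[0,0,-0.08],"turn":[0,0,0],"claw":1}
    - {"dp":[0,0,0],"turn":[0,0,0],"claw":1}

```text
time: 18.05
eef_pos: [0.5958, 0.1884, 0.2108]
orientation: [0.254, -3.131, 0.0]
contact_force: [0.1, 0.1, -3.2]
width: 0.264
finger_force: 50.3
```

Call:
carry_out:
  moves:
    - {"dp":[0,0,-0.08],"turn":[0,0,0],"claw":1}
    - {"dp":[0,0,-0.08],"turn":[0,0,0],"claw":1}
    - {"dp":[0,0,0],"turn":[0,0,0],"claw":1}

```text
time: 18.35
eef_pos: [0.5958, 0.1884, 0.2077]
orientation: [0.254, -3.131, 0.0]
contact_force: [-0.3, -1.0, -2.3]
width: 0.266
finger_force: 50.3
```

Call:
carry_out:
  moves:
    - {"dp":[0,0,-0.08],"turn":[0,0,0],"claw":1}
    - {"dp":[0,0,-0.08],"turn":[0,0,0],"claw":1}
    - {"dp":[0,0,0],"turn":[0,0,0],"claw":1}

```text
time: 18.65
eef_pos: [0.5957, 0.1884, 0.2044]
orientation: [0.254, -3.131, 0.0]
contact_force: [0.5, -0.6, -2.9]
width: 0.268
finger_force: 50.3
```

Call:
carry_out:
  moves:
    - {"dp":[0,0,-0.08],"turn":[0,0,0],"claw":1}
    - {"dp":[0,0,-0.08],"turn":[0,0,0],"claw":1}
    - {"dp":[0,0,0],"turn":[0,0,0],"claw":1}

```text
time: 18.95
eef_pos: [0.5958, 0.1884, 0.2013]
orientation: [0.254, -3.131, 0.0]
contact_force: [0.5, 0.2, -2.5]
width: 0.266
finger_force: 50.3
```

Through the upper ear with no contact. Now the eye, slowly.

Call:
carry_out:
  moves:
    - {"dp":[0,0,-0.08],"turn":[0,0,0],"claw":1}
    - {"dp":[0,0,-0.08],"turn":[0,0,0],"claw":1}
    - {"dp":[0,0,0],"turn":[0,0,0],"claw":1}

```text
time: 19.25
eef_pos: [0.5958, 0.1884, 0.1981]
orientation: [0.254, -3.131, 0.0]
contact_force: [0.2, -0.6, -2.5]
width: 0.263
finger_force: 50.3
```

Call:
carry_out:
  moves:
    - {"dp":[0,0,-0.06],"turn":[0,0,0],"claw":1}
    - {"dp":[0,0,0],"turn":[0,0,0],"claw":1}

```text
time: 19.45
eef_pos: [0.5958, 0.1884, 0.1971]
orientation: [0.254, -3.131, -0.0]
contact_force: [0.2, -0.3, -2.5]
width: 0.265
finger_force: 50.3
```

Call:
carry_out:
  moves:
    - {"dp":[0,0,-0.06],"turn":[0,0,0],"claw":1}
    - {"dp":[0,0,0],"turn":[0,0,0],"claw":1}

```text
time: 19.65
eef_pos: [0.5958, 0.1884, 0.1959]
orientation: [0.254, -3.131, -0.0]
contact_force: [-0.6, 0.3, -3.2]
width: 0.267
finger_force: 50.3
```

Call:
carry_out:
  moves:
    - {"dp":[0,0,-0.06],"turn":[0,0,0],"claw":1}
    - {"dp":[0,0,-0.06],"turn":[0,0,0],"claw":1}

```text
time: 19.85
eef_pos: [0.5959, 0.1884, 0.1936]
orientation: [0.254, -3.131, -0.0]
contact_force: [-0.2, -0.1, -1.9]
width: 0.265
finger_force: 50.3
```

Call:
carry_out:
  moves:
    - {"dp":[0,0,-0.06],"turn":[0,0,0],"claw":1}
    - {"dp":[0,0,-0.06],"turn":[0,0,0],"claw":1}

```text
time: 20.05
eef_pos: [0.5959, 0.1884, 0.1911]
orientation: [0.254, -3.131, -0.0]
contact_force: [0.4, -0.0, -2.3]
width: 0.269
finger_force: 50.3
```

Call:
carry_out:
  moves:
    - {"dp":[0,0,-0.06],"turn":[0,0,0],"claw":1}
    - {"dp":[0,0,-0.06],"turn":[0,0,0],"claw":1}

```text
time: 20.25
eef_pos: [0.5959, 0.1884, 0.1887]
orientation: [0.254, -3.131, -0.0]
contact_force: [0.9, 1.1, -3.5]
width: 0.267
finger_force: 50.3
```

Call:
carry_out:
  moves:
    - {"dp":[0,0,-0.06],"turn":[0,0,0],"claw":1}
    - {"dp":[0,0,-0.06],"turn":[0,0,0],"claw":1}

```text
time: 20.45
eef_pos: [0.5959, 0.1884, 0.1864]
orientation: [0.254, -3.131, -0.0]
contact_force: [-0.2, 0.0, -2.1]
width: 0.267
finger_force: 50.3
```

Call:
carry_out:
  moves:
    - {"dp":[0,0,-0.12],"turn":[0,0,0],"claw":1}
    - {"dp":[0,0,-0.12],"turn":[0,0,0],"claw":1}
    - {"dp":[0,0,-0.12],"turn":[0,0,0],"claw":1}
    - {"dp":[0,0,-0.12],"turn":[0,0,0],"claw":1}
    - {"dp":[0,0,-0.12],"turn":[0,0,0],"claw":1}

```text
time: 20.95
eef_pos: [0.5959, 0.1884, 0.1742]
orientation: [0.254, -3.131, -0.0]
contact_force: [-0.1, -0.0, -2.0]
width: 0.273
finger_force: 50.3
```

Call:
carry_out:
  moves:
    - {"dp":[0,0,-0.06],"turn":[0,0,0],"claw":1}
    - {"dp":[0,0,-0.06],"turn":[0,0,0],"claw":1}
    - {"dp":[0,0,-0.06],"turn":[0,0,0],"claw":1}

```text
time: 21.25
eef_pos: [0.5959, 0.1884, 0.1709]
orientation: [-0.254, 3.131, 0.0]
contact_force: [-0.2, -1.0, -2.0]
width: 0.269
finger_force: 50.3
```

Call:
carry_out:
  moves:
    - {"dp":[0,0,-0.06],"turn":[0,0,0],"claw":1}
    - {"dp":[0,0,-0.06],"turn":[0,0,0],"claw":1}
    - {"dp":[0,0,-0.06],"turn":[0,0,0],"claw":1}

```text
time: 21.55
eef_pos: [0.5959, 0.1884, 0.1672]
orientation: [0.254, -3.131, -0.0]
contact_force: [0.4, -0.4, -2.7]
width: 0.27
finger_force: 50.3
```

Call:
carry_out:
  moves:
    - {"dp":[0,0,-0.08],"turn":[0,0,0],"claw":1}
    - {"dp":[0,0,-0.08],"turn":[0,0,0],"claw":1}
    - {"dp":[0,0,-0.08],"turn":[0,0,0],"claw":1}

```text
time: 21.85
eef_pos: [0.5959, 0.1884, 0.1623]
orientation: [0.254, -3.131, -0.0]
contact_force: [0.5, -0.1, -3.5]
width: 0.268
finger_force: 50.3
```

In the lower ear as well. Descend to near home, then creep.

Call:
carry_out:
  moves:
    - {"dp":[0,0,-0.15],"turn":[0,0,0],"claw":1}
    - {"dp":[0,0,-0.15],"turn":[0,0,0],"claw":1}
    - {"dp":[0,0,-0.15],"turn":[0,0,0],"claw":1}
    - {"dp":[0,0,-0.15],"turn":[0,0,0],"claw":1}

```text
time: 22.25
eef_pos: [0.5958, 0.1884, 0.1501]
orientation: [0.254, -3.131, -0.0]
contact_force: [-0.3, 0.3, -2.6]
width: 0.266
finger_force: 50.3
```

Call:
carry_out:
  moves:
    - {"dp":[0,0,-0.15],"turn":[0,0,0],"claw":1}
    - {"dp":[0,0,-0.15],"turn":[0,0,0],"claw":1}
    - {"dp":[0,0,-0.15],"turn":[0,0,0],"claw":1}
    - {"dp":[0,0,-0.15],"turn":[0,0,0],"claw":1}
    - {"dp":[0,0,0],"turn":[0,0,0],"claw":1}

```text
time: 22.75
eef_pos: [0.5957, 0.1884, 0.1378]
orientation: [0.254, -3.13, 0.0]
contact_force: [0.7, 0.0, -1.7]
width: 0.271
finger_force: 50.3
```

Call:
carry_out:
  moves:
    - {"dp":[0,0,-0.1],"turn":[0,0,0],"claw":1}
    - {"dp":[0,0,-0.05],"turn":[0,0,0],"claw":1}
    - {"dp":[0,0,0],"turn":[0,0,0],"claw":1}

```text
time: 23.05
eef_pos: [0.5958, 0.1884, 0.1353]
orientation: [0.254, -3.131, -0.0]
contact_force: [0.1, 1.1, -2.5]
width: 0.269
finger_force: 50.3
```

Call:
carry_out:
  moves:
    - {"dp":[0,0,-0.05],"turn":[0,0,0],"claw":1}
    - {"dp":[0,0,0],"turn":[0,0,0],"claw":1}

```text
time: 23.25
eef_pos: [0.5959, 0.1884, 0.1343]
orientation: [0.254, -3.131, -0.0]
contact_force: [-0.1, 0.3, -3.9]
width: 0.267
finger_force: 50.3
```

Call:
carry_out:
  moves:
    - {"dp":[0,0,-0.04],"turn":[0,0,0],"claw":1}
    - {"dp":[0,0,0],"turn":[0,0,0],"claw":1}

```text
time: 23.45
eef_pos: [0.5958, 0.1884, 0.1335]
orientation: [0.254, -3.131, -0.0]
contact_force: [-0.7, 0.6, -2.4]
width: 0.265
finger_force: 50.3
```

Call:
carry_out:
  moves:
    - {"dp":[0,0,-0.03],"turn":[0,0,0],"claw":1}
    - {"dp":[0,0,0],"turn":[0,0,0],"claw":1}

```text
time: 23.65
eef_pos: [0.5959, 0.1884, 0.133]
orientation: [0.254, -3.131, -0.0]
contact_force: [0.1, -0.3, -2.4]
width: 0.265
finger_force: 50.3
```

Call:
carry_out:
  moves:
    - {"dp":[0,0,-0.02],"turn":[0,0,0],"claw":1}
    - {"dp":[0,0,0],"turn":[0,0,0],"claw":-1}
    - {"dp":[0,0,0],"turn":[0,0,0],"claw":-1}
    - {"dp":[0,0,0],"turn":[0,0,0],"claw":-1}
    - {"dp":[0,0,0],"turn":[0,0,0],"claw":-1}
    - {"dp":[0,0,0],"turn":[0,0,0],"claw":-1}

```text
time: 24.25
eef_pos: [0.596, 0.1884, 0.1329]
orientation: [-0.254, 3.131, 0.0]
contact_force: [-0.7, 0.1, -0.2]
width: 1.0
finger_force: 0.0
```

Call:
carry_out:
  moves:
    - {"dp":[0,0,0.5],"turn":[0,0,0],"claw":-1}
    - {"dp":[0,0,1],"turn":[0,0,0],"claw":-1}
    - {"dp":[0,0,1],"turn":[0,0,0],"claw":-1}
    - {"dp":[0,0,1],"turn":[0,0,0],"claw":-1}
    - {"dp":[0,0,1],"turn":[0,0,0],"claw":-1}
    - {"dp":[-1,0,0.5],"turn":[0,0,0],"claw":-1}
    - {"dp":[-1,0,0],"turn":[0,0,0],"claw":-1}
    - {"dp":[0,0,0],"turn":[0,0,0],"claw":-1}

```text
time: 25.05
eef_pos: [0.555, 0.1886, 0.2351]
orientation: [-0.255, 3.128, 0.003]
contact_force: [1.1, -0.4, 0.7]
width: 0.999
finger_force: 0.0
```

Run:
```python
from h import *
c=viewer.capture('scene'); wi=viewer.capture('wrist')
o=np.zeros((400,800,3),np.uint8)
o[:,:400]=cv2.resize(c[180:300,330:450,::-1],(400,400),interpolation=cv2.INTER_CUBIC)
o[:300,400:]=cv2.resize(wi[:,:,::-1],(400,300),interpolation=cv2.INTER_AREA)
cv2.imwrite("pics/z.png",o)
```

```text
(no output)
```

View pics/z.png

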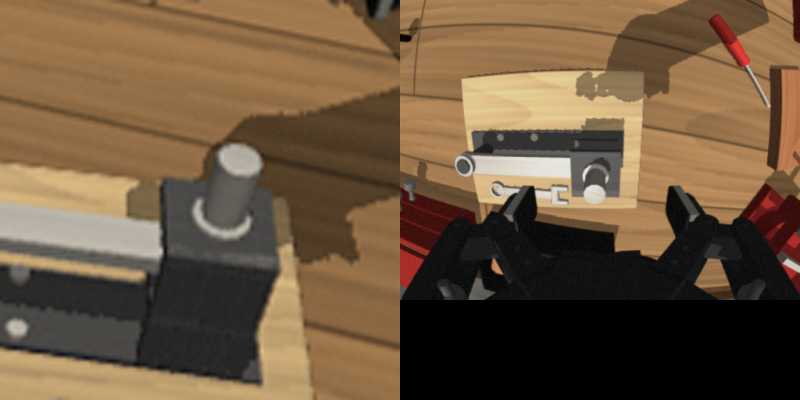

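The pin stands upright with its collar flush on the upper ear at (222,220), the bar is in, and the gripper is clear.

```bash
python3 -c "
from bench import job
print(job.sign_off())"
```

```text
the job is handed in; nothing more can be done
None
```

I swung the drawbar in, threaded the hitch pin through both ears and the eye until its collar sat flush, let go of it and handed the job in. I felt no contact on the way down; sign-off gave no verdict.

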